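# Hang the round wash basket on the drip stand

## Robot

A 6-joint arm with a two-finger parallel gripper is mounted at the origin on a cart in front of the work surface, level with it; the furniture and walls round the work are solid. World frame = base frame: x ahead of the robot, y to its left, z up, the work surface at z = 0. Lengths are in mm, angles in rad, forces in N, time in s.
With the tool pointing down it reaches from about 350 to 875 mm from the base axis. Payload 4.2 kg.
Tool frame: the origin (TCP) lies at the very end of the fingers, on their centre line; the grasp point (between the pads) lies 19 mm behind it; z points along the fingers, y is the line along which they close (so a half turn about z gives the same grasp; the last joint's range is limited). The gripper opens to 85 mm and grips with 20 to 120 N. Pads are 22 mm wide; open, the fingers measure 114 mm over their backs; the gripper's body (76 mm by 85 mm) begins 54 mm behind the grasp point. The pads swing forward as they close: fully open they stand 13 mm farther back than shut.
Start: joints at [-0.961, 0.385, 0.008, 0, -1.194, -0.259], TCP at [214.795, -586.909, 231.312] pointing down, gripper open.
Joint ranges: [-3.14, 3.14], [-1.21, 2.06], [-1.07, 1.41], [-3.16, 2.05], [-2.99, -0.16], [-3.1, 3.1]. Speed limits (rad/s): [2.79, 2.79, 3.14, 3.14, 3.14, 3.14].

## Interface

Orientations are given as a unit quaternion [x, y, z, w].
In Python, from bench import arm, optics gives the robot as it stands. The module is installed in compiled form; this text tells all that it offers.
- The arm moves only by the tool step_arm, never from a script. Its argument "motion" is a list of rows, each an object with "dr": the turn, a rotation vector about the tool's x, y, z in units of 8 degrees (1.0 is 8 degrees), a list of three; "slide": the shift along the tool's x, y, z in mm, a list of three; "jaw": the finger opening in mm, from 0 to 85.4. A call has exactly 8 rows; each row is the pose to reach, as a shift and turn from the pose commanded when the call began, along the tool's axes at that moment; what a row does not reach only later rows make up. A row lasts 1/8 s, in which the tool goes at most 62.5 mm and 10.7 degrees, less where a joint would pass 70% of its speed; a pose out of reach is approached as far as the arm can. A call with a gripper value outside its range is refused whole. The fingers move at their own pace and stop on an object; the grip force is fixed at half the most. Time passes only in rows, so rows that repeat a pose let the fingers close, or fill a call up. It gives the time, the measured TCP pose, the force, the opening and the grip force at its end, in the units of the state.
- arm.read_state(): the state, without advancing time (a new reading comes with each control period).
- optics.get_image(name): name is "side" or "top" or "wrist"; returns the picture (420x560x3 uint8, blue, green, red); there is no depth.
- optics.camera_info(name): a dict with "camera_matrix" (3x3 intrinsics, pixels), "view" (4x4, takes a point from world to camera coordinates); the wrist camera has in their place "T_tool_cam" (4x4, takes a point from camera to tool coordinates, whose origin is the TCP and whose axes are the flange's). Camera axes: x right, y up, looking along -z (the intrinsics and any distortion apply to the point x, -y, -z); pixel columns grow to the right and rows downward; lengths in mm; the calibration is good to about 2 mm. The wrist camera is an equidistant fisheye: a pixel r from the principal point sees the ray r / f radians off the axis. A picture is of the moment at which its call begins: read the wrist's pose just before it. camera_info takes no time and is no camera call.
- arm.job_done(): hands the job in; it is judged then, once.
The state is a dict: "clock": time; "joints": joint angles; "joint_vel": joint speeds; "joint_efforts": joint torques, N m; "position": TCP position; "ee_rot": TCP orientation; "contact_force": force on the tool from outside, world axes, zero at the start; "wrist_torque": the same for the moment, N m; "gripper_width": finger opening in mm; "grasp_force": force on a finger pad.
Only numpy, scipy, OpenCV 4.12 (cv2) and the standard library are available. Lean on these libraries where they do the work, as an engineer would, in place of code of your own. Each camera call takes 0.05 s, during which the arm holds its last target. There are 200 camera calls.

## Task

Hang the round wire wash basket to drain: lift it by the black grip and hang it by its wire handle on the hook of the drip stand, so that it hangs freely in the bend of the hook. Leave the square basket standing where it is.

Things in the scene. Friction and masses are not known exactly. Their poses are not given: they have to be found in the camera images.
- round_basket_grip (a point): Centre of the black upright grip, 18 (x) x 30 (y) x 50 (z) mm, of the ROUND steel-wire basket (loose, 0.16 kg, 78 mm across), 143 mm above its underside; z up. Below the grip is the handle, an arch of 5 mm wire in the y-z plane, up from the rim (52 mm high, at y = +-38 mm). Its window, open along x from both sides, is 60 mm high, 70 mm wide, 30 mm wide just below the top
- round_basket_bar (a point): Underside of the top of the round basket's wire handle, in the middle, 27.5 mm below the centre of the grip and 115.5 mm above the basket's underside: the place that comes to rest on the hook. Axes as the basket's: x through the handle's window, y along the wire, z up
- square_basket_grip (a point): Centre of the black grip of the SQUARE steel-wire basket (loose, 80 x 80 mm; handle, grip and heights the same as the round one's). It stays where it is
- hook_saddle (a point): Bend of the drip stand's hook: top of the 8 mm rod at its lowest place (level for 26 mm in x), 175 mm above the table. Stand is fixed. z up; +x runs along the rod to the upright post (axis 72 mm away, 12 mm thick; collar 20 mm thick, top 20 mm above this point); the free upturned tip is at -x, 38 mm away, its top 22 mm above this point. Tray 180 x 130 x 14 mm centred below
Not all that is in view belongs to the job. Leave any turquoise look-alike of the part that bears round_basket_grip alone.

How it is judged:
By the outcome, as a careful person would: the job done as asked, in the order asked, and still so for the second after the job is handed in, with the robot touching nothing.
It also fails if it takes over 45 s, if anything falls off the work surface, if the arm or the gripper's body presses on something with over 40 N, if the wrist force passes 120 N, or if a joint passes its speed limit or range.

## Working session

There is one attempt and no reset: what is moved stays moved. The work goes in short steps, Python scripts to look and compute and a tool call to move; the robot and the scene stay as the last step left them, time stands still between calls to the robot, and variables do not carry over. Pictures are saved under pics/ and viewed, at most 10 in all, crops included, and the job is handed in when it is done.

Besides the shell and the picture viewer there is one more tool, called after ">>>" in YAML: its name, and indented under it one key for each argument. step_arm: Moves the arm, as the interface text tells. Its arguments: {"type":"object","properties":{"motion":{"type":"array","items":{"type":"object","properties":{"dr":{"type":"array","items":{"type":"number"}},"slide":{"type":"array","items":{"type":"number"}},"jaw":{"type":"number"}}}}},"required":["motion"]}

```bash
mkdir -p pics; python3 - <<'E'
from bench import arm, optics
import cv2, numpy as np
s=arm.read_state(); print(s['clock'],s['position'],s['ee_rot'],s['joints'])
ims=[optics.get_image(n) for n in('side','top')]
for n,i in zip(('side','top'),ims):
    cv2.imwrite(f'pics/{n}0.png',i)
for n in('side','top','wrist'):
    c=optics.camera_info(n); print(n,{k:np.round(v,3).tolist() if not isinstance(v,str) else v for k,v in c.items()})
E
```

```text
0.0 [ 214.57858546 -586.37689585  230.21111025] [-1.74396061e-01  9.84674954e-01  1.08864732e-03 -2.53333701e-04] [-9.61414486e-01  3.85571738e-01  6.61918616e-03 -4.90461000e-04
 -1.19403227e+00 -2.58615879e-01]
side {'camera_matrix': [[437.807, 0.0, 278.148], [0.0, 437.807, 211.04], [0.0, 0.0, 1.0]], 'view': [[-0.944, -0.331, -0.001, 453.217], [0.172, -0.494, 0.852, -171.644], [-0.282, 0.804, 0.523, -906.799], [0.0, 0.0, 0.0, 1.0]]}
top {'camera_matrix': [[513.303, 0.0, 285.16], [0.0, 513.303, 206.416], [0.0, 0.0, 1.0]], 'view': [[0.002, -1.0, 0.007, 17.576], [0.997, 0.003, 0.083, -459.35], [-0.083, 0.006, 0.997, -1221.537], [0.0, 0.0, 0.0, 1.0]]}
wrist {'camera_matrix': [[325.192, 0.0, 280.178], [0.0, 325.192, 211.84], [0.0, 0.0, 1.0]], 'T_tool_cam': [[0.001, 0.961, 0.275, 69.366], [1.0, -0.001, -0.001, -0.337], [-0.0, 0.275, -0.961, -143.755], [0.0, 0.0, 0.0, 1.0]]}
```

View pics/side0.png

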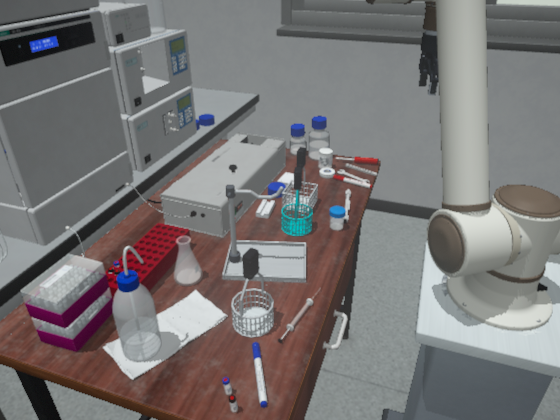

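View pics/top0.png

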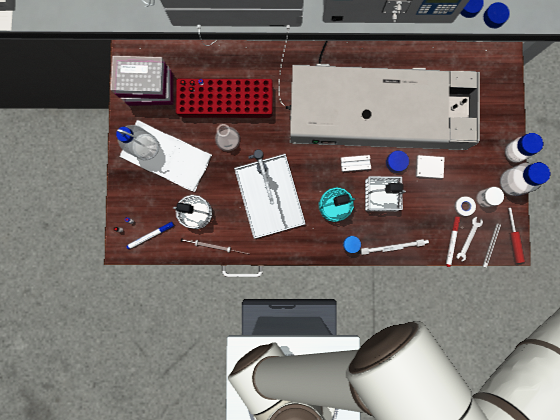

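The side view shows the round steel basket at (253,312) with its grip at (250,263), and the stand post at (232,225). The turquoise look-alike is at (297,215), with the square basket behind it. The top view shows the round basket at (193,211), the stand at (270,196) and the square basket at (385,193). Next I'll zoom in.

```bash
python3 - <<'E'
import cv2, numpy as np
t=cv2.imread('pics/top0.png'); s=cv2.imread('pics/side0.png')
f=lambda im,x,y,w,h,k: cv2.resize(im[y:y+h,x:x+w],None,fx=k,fy=k,interpolation=cv2.INTER_CUBIC)
a=f(t,165,140,150,105,5); a=a[:525,:750]
cv2.imwrite('pics/ztop.png',a)
cv2.imwrite('pics/zside.png',f(s,200,170,125,180,3.3))
E
```

```text
(no output)
```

View pics/ztop.png

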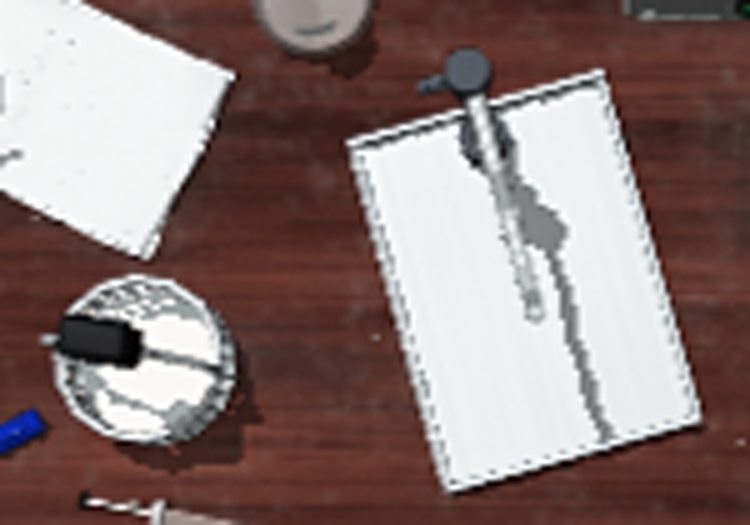

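View pics/zside.png

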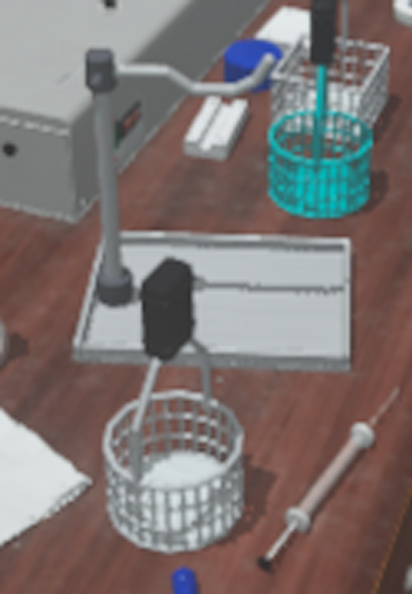

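The top crop shows the post collar at (258.6,154), the rod tip at (272,203.6) and the grip at about (185,208), with its long side running along the wire. The side crop shows the tip at (281,189), the collar at (230,188) and the grip centre at about (251,263). The hook opens towards the robot.

```bash
cat > h.py <<'E'
import numpy as np, cv2
from bench import arm, optics
def ray(n,uv):
    c=optics.camera_info(n);K=np.array(c['camera_matrix']);V=np.array(c['view'])
    d=np.linalg.inv(K)@[uv[0],uv[1],1]; d=np.array([d[0],-d[1],-d[2]])
    R=V[:3,:3]; return -R.T@V[:3,3], R.T@d/np.linalg.norm(d)
def plane(n,uv,z):
    o,d=ray(n,uv); return o+d*(z-o[2])/d[2]
def tri(uvt,uvs):
    A=np.zeros((3,3));b=np.zeros(3);L=[]
    for n,uv in(('top',uvt),('side',uvs)):
        o,d=ray(n,uv);P=np.eye(3)-np.outer(d,d);A+=P;b+=P@o;L.append((o,P))
    x=np.linalg.solve(A,b); return x,[round(np.linalg.norm(P@(x-o)),1) for o,P in L]
def proj(n,p):
    c=optics.camera_info(n);K=np.array(c['camera_matrix']);V=np.array(c['view'])
    q=V[:3,:3]@p+V[:3,3]; q=K@[q[0],-q[1],-q[2]]; return q[:2]/q[2]
def black(im,x,y,w,h,th=60):
    m=(im[y:y+h,x:x+w].max(2)<th).astype(np.uint8)
    n,l,st,ce=cv2.connectedComponentsWithStats(m); i=1+st[1:,4].argmax()
    pts=np.argwhere(l==i)[:,::-1]+[x,y]
    return pts.mean(0), cv2.minAreaRect(pts.astype(np.float32)), st[i,4]
E
python3 - <<'E'
from h import *
np.set_printoptions(precision=1,suppress=True)
t=cv2.imread('pics/top0.png'); s=cv2.imread('pics/side0.png')
bt=black(t,170,195,30,25); bs=black(s,238,240,26,45); print(bt,bs)
print('grip',tri(bt[0],bs[0]))
g=tri(bt[0],bs[0])[0]; print('top z=143 plane',plane('top',bt[0],143),plane('side',bs[0],143))
c=lambda u,v:(165+u/5,140+v/5)
C=[plane('top',c(*p),14)[:2] for p in((347,142),(603,72),(702,422),(447,492))]
print('tray',np.array(C),np.mean(C,0)); 
ax=(C[0]+C[1]-C[2]-C[3]); print('yaw',np.degrees(np.arctan2(ax[1],ax[0])))
print('collar z195',plane('top',c(468,70),195),plane('side',(230,186.5),195)); print('tip z197',plane('top',c(535,315),195),plane('side',(281.5,188.5),195))
# basket rim circle, top
print('wire ends', plane('top',c(45,340),112),plane('top',c(222,368),60),'rim centre',plane('top',c(147,358),35))
E
```

```text
(array([184.1, 207.7]), ((184.18919372558594, 207.8648681640625), (17.755090713500977, 8.877545356750488), 9.462322235107422), np.int32(143)) (array([250.6, 265.4]), ((250.0, 265.0), (26.0, 14.0), 90.0), np.int32(268))
grip (array([446.4, 240.2, 138.5]), [np.float64(0.7), np.float64(0.7)])
top z=143 plane [445.4 239.1 143. ] [444.8 245.4 143. ]
tray [[552.4 142.9]
 [587.5  18.1]
 [416.2 -30.3]
 [382.   92.8]] [484.5  55.9]
yaw 16.06583064716041
collar z195 [554.4  75.8 195. ] [556.1  81.1 195. ]
tip z197 [451.7  47.3 195. ] [453.7  54.5 195. ]
wire ends [447.3 267.5 112. ] [438.5 195.7  60. ] rim centre [444.9 235.   35. ]
```

>>> step_arm:
  motion:
    - {"dr": [0, 0, 0.5], "slide": [-35, 39, -40], "jaw": 85}
    - {"dr": [0, 0, 1], "slide": [-70, 78, -70], "jaw": 85}
    - {"dr": [0, 0, 1.5], "slide": [-108, 121, -90], "jaw": 85}
    - {"dr": [0, 0, 2], "slide": [-146, 164, -100], "jaw": 85}
    - {"dr": [0, 0, 2.5], "slide": [-184, 206, -100], "jaw": 85}
    - {"dr": [0, 0, 3], "slide": [-220, 247, -100], "jaw": 85}
    - {"dr": [0, 0, 3.5], "slide": [-250, 280, -100], "jaw": 85}
    - {"dr": [0, 0, 3.5], "slide": [-276, 310, -100], "jaw": 85}

```text
clock: 1.1
position: [367.5, -199.3, 331.1]
ee_rot: [0.069, 0.998, 0.0, -0.0]
contact_force: [0.6, -0.0, -0.3]
gripper_width: 84.9
grasp_force: 0.0
```

```bash
cat >> h.py <<'E'
from scipy.spatial.transform import Rotation as Ro
def go(target,yaw=None):
    "slide and dr for a world TCP target; yaw = wanted angle of tool y minus 90 deg"
    s=arm.read_state();R=Ro.from_quat(s['ee_rot']).as_matrix()
    y=np.degrees(np.arctan2(R[1,1],R[0,1]))-90
    print('t',round(s['clock'],2),'pos',s['position'].round(1),'yaw',y.round(1),'tilt',R[:,2].round(3),'w',s['gripper_width'],'F',np.round(s['contact_force'],1))
    Rd=R
    if target is not None:
        print('slide',(R.T@(np.array(target)-s['position'])).round(1))
    if yaw is not None:
        Rd=Ro.from_euler('z',yaw,degrees=True).as_matrix()@np.diag([-1,1,-1.])
        print('dr',(Ro.from_matrix(R.T@Rd).as_rotvec()/np.radians(8)).round(2))
def wray(uv,s):
    c=optics.camera_info('wrist');K=np.array(c['camera_matrix']);T=np.array(c['T_tool_cam'])
    p=np.array([uv[0]-K[0,2],uv[1]-K[1,2]])/K[0,0];r=np.linalg.norm(p)
    d=np.array([np.sin(r)*p[0]/r,-np.sin(r)*p[1]/r,-np.cos(r)])
    R=Ro.from_quat(s['ee_rot']).as_matrix()
    return R@T[:3,3]+s['position'], R@T[:3,:3]@d
def wplane(uv,s,z):
    o,d=wray(uv,s); return o+d*(z-o[2])/d[2]
E
python3 -c "
from h import *
go([470,57,330],-8.5)"
```

```text
t 1.1 pos [ 367.5 -199.3  331.1] yaw -7.9 tilt [-0.  0. -1.] w 84.88996632549052 F [ 0.6 -0.  -0.3]
slide [-66.3 267.9   1.2]
dr [ 0.   -0.    0.08]
```

>>> step_arm:
  motion:
    - {"dr": [0, 0, 0], "slide": [-15, 60, 0], "jaw": 85}
    - {"dr": [0, 0, 0], "slide": [-30, 120, 0], "jaw": 85}
    - {"dr": [0, 0, 0], "slide": [-45, 180, 0], "jaw": 85}
    - {"dr": [0, 0, 0], "slide": [-58, 235, 0], "jaw": 85}
    - {"dr": [0, 0, 0], "slide": [-66, 268, 0], "jaw": 85}
    - {"dr": [0, 0, 0], "slide": [-66, 268, 0], "jaw": 85}
    - {"dr": [0, 0, 0], "slide": [-66, 268, 0], "jaw": 85}
    - {"dr": [0, 0, 0], "slide": [-66, 268, 0], "jaw": 85}

```text
clock: 2.1
position: [469.3, 54.5, 331.4]
ee_rot: [0.07, 0.998, 0.0, 0.0]
contact_force: [0.3, -0.2, -0.5]
gripper_width: 85.0
grasp_force: 0.0
```

```bash
python3 - <<'E'
from h import *
import pickle
s=arm.read_state(); im=optics.get_image('wrist'); cv2.imwrite('pics/w1.png',im)
pickle.dump(s,open('w1.pkl','wb'))
go([445,240,265],-8.5)
E
```

```text
t 2.15 pos [469.3  54.5 331.5] yaw -8.0 tilt [ 0.  0. -1.] w 84.87686545958532 F [-0.4 -0.3 -0.3]
slide [ 49.8 180.3  66.5]
dr [0.   0.   0.06]
```

View pics/w1.png

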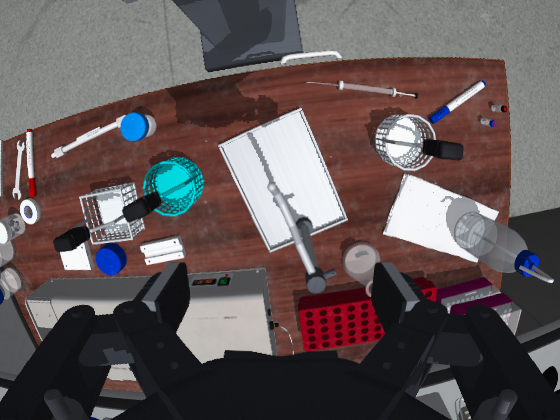

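From the wrist, the hook tip is at (272,186), the collar top at (317,282), and the tray corners at about (219,147), (301,108), (347,218) and (272,251). The round basket's grip is at about (445,150).

```bash
python3 - <<'E'
from h import *
import pickle
np.set_printoptions(precision=1,suppress=True)
s=pickle.load(open('w1.pkl','rb'))
tip=wplane((272,187),s,196);col=wplane((317,282),s,195)
d=(col-tip)[:2]; print('tip',tip,'col',col,np.linalg.norm(d),np.degrees(np.arctan2(d[1],d[0])))
print('saddle',col[:2]-72*d/np.linalg.norm(d))
C=np.array([wplane(p,s,14)[:2] for p in((219,147),(301,108),(347,218),(272,251))]);print('tray',C.mean(0))
a=C[2]+C[3]-C[0]-C[1];print(np.degrees(np.arctan2(a[1],a[0])))
E
```

```text
tip [456.4  49.1 196. ] col [555.5  78.9 195. ] 103.51372028535104 16.69928032086668
saddle [486.6  58.2]
tray [489.   59.3]
16.708696858965745
```

>>> step_arm:
  motion:
    - {"dr": [0, 0, 0], "slide": [15, 55, 10], "jaw": 85}
    - {"dr": [0, 0, 0], "slide": [30, 110, 20], "jaw": 85}
    - {"dr": [0, 0, 0], "slide": [42, 155, 40], "jaw": 85}
    - {"dr": [0, 0, 0], "slide": [50, 180, 60], "jaw": 85}
    - {"dr": [0, 0, 0], "slide": [50, 180, 66], "jaw": 85}
    - {"dr": [0, 0, 0], "slide": [50, 180, 66], "jaw": 85}
    - {"dr": [0, 0, 0], "slide": [50, 180, 66], "jaw": 85}
    - {"dr": [0, 0, 0], "slide": [50, 180, 66], "jaw": 85}

```text
clock: 3.15
position: [445.4, 240.0, 266.2]
ee_rot: [0.07, 0.998, 0.001, 0.001]
contact_force: [0.4, 0.4, 0.2]
gripper_width: 84.7
grasp_force: 0.0
```

```bash
python3 - <<'E'
from h import *
import pickle
s=arm.read_state(); im=optics.get_image('wrist'); cv2.imwrite('pics/w2.png',im)
pickle.dump(s,open('w2.pkl','wb'))
go([445,240,130],-8.5)
E
```

```text
t 3.2 pos [445.3 240.1 266.1] yaw -8.0 tilt [ 0.001  0.001 -1.   ] w 85.21777663496158 F [0.5 1.  0. ]
slide [  0.4  -0.3 136.1]
dr [0.01 0.01 0.07]
```

View pics/w2.png

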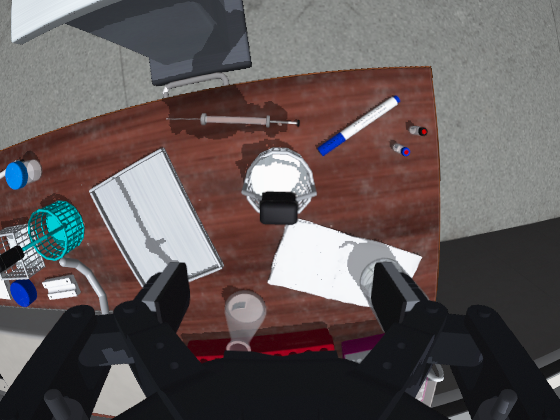

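The wrist view shows the round basket's grip at about (279,208), centred between the fingers and nearly square to the tool. The handle wire comes out at about (244,186) and (314,184).

```bash
python3 - <<'E'
from h import *
import pickle
np.set_printoptions(precision=1,suppress=True)
s=pickle.load(open('w2.pkl','rb'));im=cv2.imread('pics/w2.png')
b=black(im,250,185,60,45,70);print(b)
m=im[185:230,255:305].max(2); print(m[::3,::4])
print('col mean',im[185:230,265:295].max(2).mean(1))
for u,v in((259,224),(298,224),(260,205),(297,205)): print(wplane((u,v),s,168))
print(wplane((279,214),s,168))
# basket body: white bottom
for u,v in((279,183),): print('rim c',wplane((u,v),s,26))
E
```

```text
(array([278.2, 208.2]), ((278.0, 208.0), (32.0, 38.0), 90.0), np.int32(1172))
[[251 251 251 252 251 252 252 251 251 251 213 169 238]
 [251 251 251 252 252 251 252 252 252 247 170 211 197]
 [243 251 240 147 145 190 195 191 200 125 169 235 247]
 [104 181  22  15  13  15  15  16  15  15  71 170 143]
 [137 116  14  17  15  16  15  16  13  14  46 158 181]
 [ 98  90  22  20  28  19  19  20  17  17  46 163 135]
 [103  83  19  21  20  19  20  19  17  17  21 190  99]
 [225  76  39  41  40  40  39  39  40  40  34 181 204]
 [177 123  49  59  60  62  63  63  65  66  43 154 130]
 [118 158  45  56  58  59  61  63  64  66  40 221 106]
 [118 100  41  51  54  57  59  61  62  63  40 102  99]
 [111  94  39  48  50  53  55  56  59  60  38  99 101]
 [110  96  37  41  43  47  50  53  56  59  36 177 215]
 [107 103  87  65  68  51  56  56  71  80 239 248 249]
 [103 104 107 107 113 115 113 102 191 249 249 249 250]]
col mean [251.5 251.3 249.2 244.5 242.8 238.9 181.1  41.7  21.3  16.   15.1  14.8
  15.1  14.8  15.   19.5  18.5  16.2  18.9  25.   31.8  39.5  47.7  57.3
  62.   62.1  61.2  60.5  59.5  58.6  57.7  56.6  55.4  54.   53.2  51.9
  49.5  43.3  38.4  73.5 132.1 146.7 149.5 149.1 148.1]
[453.  222.4 168. ]
[457.2 252.6 168. ]
[437.9 225.5 168. ]
[441.8 253.7 168. ]
[447. 239. 168.]
rim c [450.  238.3  26. ]
```

>>> step_arm:
  motion:
    - {"dr": [0, 0, 0], "slide": [-2, -1, 40], "jaw": 70}
    - {"dr": [0, 0, 0], "slide": [-2, -1, 80], "jaw": 70}
    - {"dr": [0, 0, 0], "slide": [-2, -1, 115], "jaw": 70}
    - {"dr": [0, 0, 0], "slide": [-2, -1, 132], "jaw": 70}
    - {"dr": [0, 0, 0], "slide": [-2, -1, 138], "jaw": 70}
    - {"dr": [0, 0, 0], "slide": [-2, -1, 138], "jaw": 70}
    - {"dr": [0, 0, 0], "slide": [-2, -1, 138], "jaw": 20}
    - {"dr": [0, 0, 0], "slide": [-2, -1, 138], "jaw": 20}

```text
clock: 4.2
position: [447.1, 239.7, 128.2]
ee_rot: [0.069, 0.998, 0.001, 0.001]
contact_force: [-0.3, -0.0, -0.2]
gripper_width: 34.1
grasp_force: 0.0
```

>>> step_arm:
  motion:
    - {"dr": [0, 0, 0], "slide": [0, 0, 0], "jaw": 20}
    - {"dr": [0, 0, 0], "slide": [0, 0, 0], "jaw": 20}
    - {"dr": [0, 0, 0], "slide": [0, 0, 0], "jaw": 20}
    - {"dr": [0, 0, 0], "slide": [0, 0, 0], "jaw": 20}
    - {"dr": [0, 0, 0], "slide": [0, 0, 0], "jaw": 20}
    - {"dr": [0, 0, 0], "slide": [0, 0, -5], "jaw": 20}
    - {"dr": [0, 0, 0], "slide": [0, 0, -12], "jaw": 20}
    - {"dr": [0, 0, 0], "slide": [0, 0, -20], "jaw": 20}

```text
clock: 5.2
position: [446.5, 239.3, 147.4]
ee_rot: [0.069, 0.998, -0.0, -0.0]
contact_force: [0.2, -0.3, -2.2]
gripper_width: 29.6
grasp_force: 59.2
```

```bash
python3 - <<'E'
from h import *
go([405,100,240],16.7)
E
```

```text
t 5.2 pos [446.5 239.3 147.4] yaw -7.9 tilt [-0.001 -0.    -1.   ] w 29.649011139785777 F [ 0.2 -0.3 -2.2]
slide [  22.  -143.7  -92.5]
dr [-0.   -0.   -3.08]
```

>>> step_arm:
  motion:
    - {"dr": [0, 0, 0], "slide": [0, 0, -25], "jaw": 20}
    - {"dr": [0, 0, 0], "slide": [2, -5, -55], "jaw": 20}
    - {"dr": [0, 0, -0.5], "slide": [7, -25, -72], "jaw": 20}
    - {"dr": [0, 0, -1], "slide": [12, -50, -78], "jaw": 20}
    - {"dr": [0, 0, -1.5], "slide": [17, -80, -78], "jaw": 20}
    - {"dr": [0, 0, -2], "slide": [22, -110, -78], "jaw": 20}
    - {"dr": [0, 0, -2.5], "slide": [23, -134, -78], "jaw": 20}
    - {"dr": [0, 0, -3.1], "slide": [23, -150, -78], "jaw": 20}

```text
clock: 6.2
position: [402.8, 93.0, 225.7]
ee_rot: [-0.148, 0.989, 0.0, 0.0]
contact_force: [0.3, 0.2, -3.1]
gripper_width: 29.2
grasp_force: 59.7
```

```bash
python3 - <<'E'
from h import *
go([410,35,225],16.7)
E
```

```text
t 6.2 pos [402.8  93.  225.7] yaw 17.0 tilt [ 0.     0.001 -1.   ] w 29.194529157754463 F [ 0.3  0.2 -3.1]
slide [ 10.  -57.5   0.7]
dr [0.   0.   0.04]
```

>>> step_arm:
  motion:
    - {"dr": [0, 0, 0], "slide": [3, -15, 0], "jaw": 20}
    - {"dr": [0, 0, 0], "slide": [6, -35, 0], "jaw": 20}
    - {"dr": [0, 0, 0], "slide": [9, -50, 0], "jaw": 20}
    - {"dr": [0, 0, 0], "slide": [10, -57, 0], "jaw": 20}
    - {"dr": [0, 0, 0], "slide": [10, -57, 0], "jaw": 20}
    - {"dr": [0, 0, 0], "slide": [10, -57, 0], "jaw": 20}
    - {"dr": [0, 0, 0], "slide": [10, -57, 0], "jaw": 20}
    - {"dr": [0, 0, 0], "slide": [10, -57, 0], "jaw": 20}

```text
clock: 7.2
position: [410.3, 36.8, 225.3]
ee_rot: [-0.147, 0.989, 0.0, 0.0]
contact_force: [1.2, -0.3, -1.9]
gripper_width: 29.4
grasp_force: 59.7
```

```bash
python3 - <<'E'
from h import *
f=lambda im,x,y,w,h,k: cv2.resize(im[y:y+h,x:x+w],None,fx=k,fy=k,interpolation=cv2.INTER_CUBIC)
a=optics.get_image('side');b=optics.get_image('wrist')
cv2.imwrite('pics/c1.png',np.vstack([f(a,190,100,180,140,3),f(b,190,130,180,60,3)]))
cv2.imwrite('pics/w3.png',b)
go([486.5,58.3,225],16.7)
E
```

```text
t 7.3 pos [410.3  36.7 225.3] yaw 16.9 tilt [-0. -0. -1.] w 29.298464404527945 F [ 0.1 -0.7 -2.3]
slide [-79.2  -1.5   0.3]
dr [-0.   -0.    0.03]
```

View pics/c1.png

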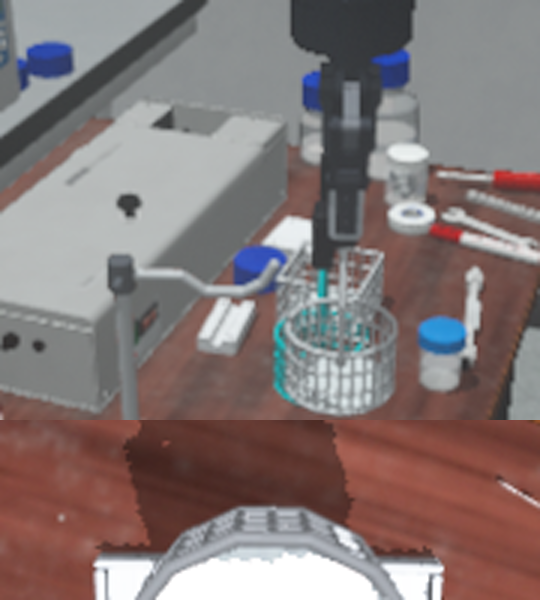

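The basket hangs straight in the gripper just before the hook tip. The tip is at crop (275,265), level with the handle window between the grip bottom and the rim. I'll slide it on now.

>>> step_arm:
  motion:
    - {"dr": [0, 0, 0], "slide": [-6, -1.5, 0], "jaw": 20}
    - {"dr": [0, 0, 0], "slide": [-16, -1.5, 0], "jaw": 20}
    - {"dr": [0, 0, 0], "slide": [-28, -1.5, 0], "jaw": 20}
    - {"dr": [0, 0, 0], "slide": [-40, -1.5, 0], "jaw": 20}
    - {"dr": [0, 0, 0], "slide": [-52, -1.5, 0], "jaw": 20}
    - {"dr": [0, 0, 0], "slide": [-64, -1.5, 0], "jaw": 20}
    - {"dr": [0, 0, 0], "slide": [-74, -1.5, 0], "jaw": 20}
    - {"dr": [0, 0, 0], "slide": [-79, -1.5, 0], "jaw": 20}

```text
clock: 8.3
position: [487.0, 58.2, 225.2]
ee_rot: [-0.147, 0.989, -0.0, -0.0]
contact_force: [-0.6, -0.2, -1.8]
gripper_width: 29.2
grasp_force: 59.7
```

>>> step_arm:
  motion:
    - {"dr": [0, 0, 0], "slide": [0, 0, 0], "jaw": 20}
    - {"dr": [0, 0, 0], "slide": [0, 0, 4], "jaw": 20}
    - {"dr": [0, 0, 0], "slide": [0, 0, 9], "jaw": 20}
    - {"dr": [0, 0, 0], "slide": [0, 0, 14], "jaw": 20}
    - {"dr": [0, 0, 0], "slide": [0, 0, 19], "jaw": 20}
    - {"dr": [0, 0, 0], "slide": [0, 0, 24], "jaw": 20}
    - {"dr": [0, 0, 0], "slide": [0, 0, 28], "jaw": 20}
    - {"dr": [0, 0, 0], "slide": [0, 0, 30], "jaw": 20}

```text
clock: 9.3
position: [486.3, 58.0, 195.0]
ee_rot: [-0.147, 0.989, -0.0, -0.0]
contact_force: [0.3, 0.1, -2.0]
gripper_width: 29.2
grasp_force: 59.6
```

```bash
python3 - <<'E'
from h import *
f=lambda im,x,y,w,h,k: cv2.resize(im[y:y+h,x:x+w],None,fx=k,fy=k,interpolation=cv2.INTER_CUBIC)
a=optics.get_image('side')
cv2.imwrite('pics/c2.png',f(a,190,110,140,160,3.5))
go([486.5,58.3,187.7],16.7)
E
```

```text
t 9.35 pos [486.2  58.  194.9] yaw 16.9 tilt [-0.001 -0.    -1.   ] w 29.604150885455425 F [-0.2 -0.3 -2.6]
slide [-0.4  0.2  7.2]
dr [-0.   -0.    0.02]
```

View pics/c2.png

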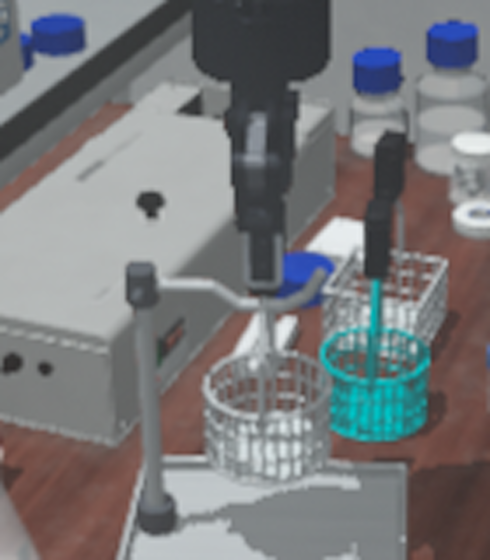

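The rod at crop (265,300) is now under the handle top, with the basket below it, over the bend. I'll lower it gently until it touches.

>>> step_arm:
  motion:
    - {"dr": [0, 0, 0], "slide": [0, 0, 1], "jaw": 20}
    - {"dr": [0, 0, 0], "slide": [0, 0, 2], "jaw": 20}
    - {"dr": [0, 0, 0], "slide": [0, 0, 3], "jaw": 20}
    - {"dr": [0, 0, 0], "slide": [0, 0, 4], "jaw": 20}
    - {"dr": [0, 0, 0], "slide": [0, 0, 5], "jaw": 20}
    - {"dr": [0, 0, 0], "slide": [0, 0, 6], "jaw": 20}
    - {"dr": [0, 0, 0], "slide": [0, 0, 6], "jaw": 20}
    - {"dr": [0, 0, 0], "slide": [0, 0, 6], "jaw": 20}

```text
clock: 10.35
position: [486.4, 58.0, 189.3]
ee_rot: [-0.147, 0.989, 0.0, 0.0]
contact_force: [0.3, -0.2, -1.8]
gripper_width: 29.7
grasp_force: 59.6
```

>>> step_arm:
  motion:
    - {"dr": [0, 0, 0], "slide": [0, 0, 0.5], "jaw": 20}
    - {"dr": [0, 0, 0], "slide": [0, 0, 1], "jaw": 20}
    - {"dr": [0, 0, 0], "slide": [0, 0, 1.5], "jaw": 20}
    - {"dr": [0, 0, 0], "slide": [0, 0, 2], "jaw": 20}
    - {"dr": [0, 0, 0], "slide": [0, 0, 2], "jaw": 20}
    - {"dr": [0, 0, 0], "slide": [0, 0, 2], "jaw": 20}
    - {"dr": [0, 0, 0], "slide": [0, 0, 2], "jaw": 20}
    - {"dr": [0, 0, 0], "slide": [0, 0, 2], "jaw": 20}

```text
clock: 11.35
position: [486.6, 58.0, 188.2]
ee_rot: [-0.147, 0.989, -0.0, 0.0]
contact_force: [-3.5, 0.1, 5.1]
gripper_width: 29.2
grasp_force: 60.3
```

It has touched: the vertical force went from about -2 to +5 N. Now I'll open.

>>> step_arm:
  motion:
    - {"dr": [0, 0, 0], "slide": [0, 0, 0], "jaw": 31}
    - {"dr": [0, 0, 0], "slide": [0, 0, 0], "jaw": 34}
    - {"dr": [0, 0, 0], "slide": [0, 0, 0], "jaw": 38}
    - {"dr": [0, 0, 0], "slide": [0, 0, 0], "jaw": 44}
    - {"dr": [0, 0, 0], "slide": [0, 0, 0], "jaw": 52}
    - {"dr": [0, 0, 0], "slide": [0, 0, 0], "jaw": 60}
    - {"dr": [0, 0, 0], "slide": [0, 0, 0], "jaw": 70}
    - {"dr": [0, 0, 0], "slide": [0, 0, 0], "jaw": 70}

```text
clock: 12.35
position: [486.4, 58.0, 187.3]
ee_rot: [-0.147, 0.989, 0.0, 0.0]
contact_force: [-0.9, 0.6, 0.6]
gripper_width: 69.9
grasp_force: 0.0
```

>>> step_arm:
  motion:
    - {"dr": [0, 0, 0], "slide": [0, 0, -5], "jaw": 70}
    - {"dr": [0, 0, 0], "slide": [0, 0, -12], "jaw": 70}
    - {"dr": [0, 0, 0], "slide": [0, 0, -25], "jaw": 70}
    - {"dr": [0, 0, 0], "slide": [0, 0, -45], "jaw": 70}
    - {"dr": [0, 0, 0], "slide": [0, 0, -70], "jaw": 70}
    - {"dr": [0, 0, 0], "slide": [0, 0, -100], "jaw": 70}
    - {"dr": [0, 0, 0], "slide": [0, 0, -120], "jaw": 70}
    - {"dr": [0, 0, 0], "slide": [0, 0, -120], "jaw": 70}

```text
clock: 13.35
position: [487.2, 58.3, 309.6]
ee_rot: [-0.147, 0.989, 0.001, 0.002]
contact_force: [-0.5, 1.0, -0.3]
gripper_width: 70.0
grasp_force: 0.0
```

```bash
python3 - <<'E'
from h import *
f=lambda im,x,y,w,h,k: cv2.resize(im[y:y+h,x:x+w],None,fx=k,fy=k,interpolation=cv2.INTER_CUBIC)
a=optics.get_image('side');b=optics.get_image('wrist')
cv2.imwrite('pics/c3.png',np.hstack([f(a,190,110,125,180,3),f(b,190,80,140,180,3)]))
go(None)
E
```

```text
t 13.45 pos [485.9  58.  307. ] yaw 16.9 tilt [-0.001  0.    -1.   ] w 69.93560878335934 F [-0.5 -0.7 -0.4]
```

View pics/c3.png

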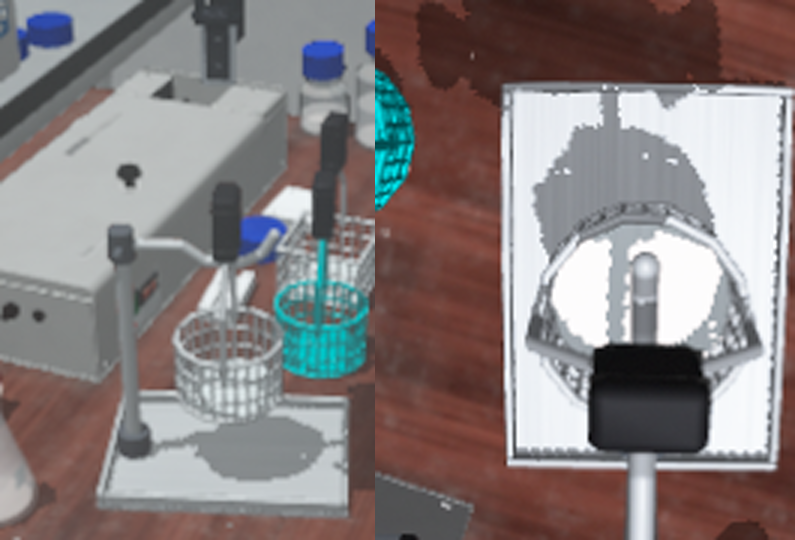

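The basket hangs upright in the bend, centred on the rod. The gripper is clear and the other baskets haven't moved. I'll let it settle for a second, then hand in.

>>> step_arm:
  motion:
    - {"dr": [0, 0, 0], "slide": [0, 0, -10], "jaw": 70}
    - {"dr": [0, 0, 0], "slide": [0, 0, -20], "jaw": 70}
    - {"dr": [0, 0, 0], "slide": [0, 0, -20], "jaw": 70}
    - {"dr": [0, 0, 0], "slide": [0, 0, -20], "jaw": 70}
    - {"dr": [0, 0, 0], "slide": [0, 0, -20], "jaw": 70}
    - {"dr": [0, 0, 0], "slide": [0, 0, -20], "jaw": 70}
    - {"dr": [0, 0, 0], "slide": [0, 0, -20], "jaw": 70}
    - {"dr": [0, 0, 0], "slide": [0, 0, -20], "jaw": 70}

```text
clock: 14.45
position: [486.3, 58.0, 327.3]
ee_rot: [-0.147, 0.989, -0.0, -0.0]
contact_force: [-0.2, 0.3, 0.2]
gripper_width: 70.1
grasp_force: 0.0
```

```bash
python3 - <<'E'
from h import *
a=cv2.cvtColor(optics.get_image('side'),6).astype(int)
g=black(optics.get_image('side'),250,160,25,40); print(g[0],g[2])
print(arm.job_done())
E
```

```text
Traceback (most recent call last):
  File "h.py", line 19, in black
    n,l,st,ce=cv2.connectedComponentsWithStats(m); i=1+st[1:,4].argmax()
                                                       ~~~~~~~~~~~~~~~^^
ValueError: attempt to get argmax of an empty sequence
```

My check found no black blob in that window. I'll find out why before handing in.

```bash
python3 - <<'E'
from h import *
a=optics.get_image('side'); c=cv2.imread('pics/c3.png')[:, :375]
n=cv2.resize(a[110:290,190:315],None,fx=3,fy=3,interpolation=cv2.INTER_CUBIC)
d=cv2.absdiff(n,c).max(2)[170:420,165:290]; print('basket region diff',d.mean(),(d>60).mean())
print(a[165:200:4,258:276:3].max(2))
g=black(a,250,160,25,40,85); print(g[0],g[2])
E
```

```text
basket region diff 1.8296 0.0
[[188 164 116 111 111 111]
 [146 114 111 111 112 111]
 [113  90  75  74  91 111]
 [111  73  76  73  91 117]
 [111  70  71  67  84 112]
 [111  66  66  65 147 192]
 [111  66  65  65 129 189]
 [111  70  70  67 115 128]
 [161 131  93  92 143 122]]
[264.99557522 183.48672566] 226
```

The threshold was just too strict. The basket is still there and hasn't moved, so I'm handing in.

```bash
python3 -c "
from bench import arm
print(arm.job_done())"
```

```text
the job is handed in; nothing more can be done
None
```

The round wire basket is hanging still in the bend of the drip-stand hook with the gripper clear of it, the square basket was not touched, and the job was handed in at about 15 s of the allowed 45 s.

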